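# Spring the sample reader's lid and push it fully open

## Robot

A 6-joint arm with a two-finger parallel gripper is mounted at the origin on a cart in front of the work surface, level with it; the furniture and walls round the work are solid. World frame = base frame: x ahead of the robot, y to its left, z up, the work surface at z = 0. Lengths are in m, angles in rad, forces in N, time in s.
With the tool pointing down it reaches from about 0.375 to 0.825 m from the base axis. Payload 5.5 kg.
Tool frame: the origin (TCP) lies midway between the tips of the shut fingers; the grasp point (between the pads) lies 19 mm behind it; z points along the fingers, y is the line along which they close (so a half turn about z gives the same grasp; the last joint's range is limited). The gripper opens to 85 mm and grips with 20 to 120 N. Pads are 22 mm wide; open, the fingers measure 114 mm over their backs; the gripper's body (76 mm by 85 mm) begins 54 mm behind the grasp point. The pads swing forward as they close: fully open they stand 13 mm farther back than shut.
Start: joints at [1.202, 0.314, -0.047, 1.21, 0, 1.571], TCP at [0.216, 0.56, 0.231] pointing down, gripper open.
Joint ranges: [-2.67, 2.67], [-0.69, 1.73], [-1.03, 1.25], [-2.08, 2.16], [-1.42, 1.45], [-3.14, 3.14]. Speed limits (rad/s): [2.39, 2.39, 3.01, 3.14, 3.14, 3.14].

## Interface

Orientations are given as a rotation vector (axis times angle).
In Python, from station import arm, imaging, spot_in gives the robot as it stands. Calls block until the motion is done:
- arm.movep(position, orientation): joint-space move of the TCP to a pose.
- arm.line_to(position, rotation=None, v=0.15, force_limit=None): straight line of the TCP; rotation=None keeps the orientation; v is the mean speed in m/s. With force_limit (N) it stops when the force on the tool has changed by that much, and returns True; else False.
- arm.move_joints(angles): joint-space move.
- arm.move_gripper(opening, f_grip=None): finger opening in m; f_grip is the grip in N (None keeps the last); returns when the fingers have stopped.
- arm.hold(seconds).
- arm.solve_ik(position, orientation): joint angles nearest the present ones, or None.
- arm.sense(): the state.
- imaging.camera(name): name is "side" or "top"; returns a dict with "color" (480x640x3 uint8, red, green, blue), "fx", "fy", "cx", "cy" (pixels), "k1" (the pictures are not rectified: a ray, as slopes to the right and down, at radius r is drawn at 1 + k1 r^2 times it, then the intrinsics apply), "eye" and "attitude" of the camera in the world. Camera axes: x right, y down, z forward; pixel columns grow to the right and rows downward; lengths in m; the calibration is good to about 2 mm. A picture is of the moment at which its call begins. There is no depth.
A pose or a line that the arm cannot do raises arm.PlanningError and nothing moves.
- arm.close_job(): hands the job in; it is judged then, once.
Trained networks look in a picture, given as the dict that the camera call returned (one of the last four; its "shot" number tells which), for a name from the list of things; names that differ only in an ending like _2 or _b are one class to them, and where a whole thing is asked for, a point or a joint stands for the part that bears it (a point fixed in the world has none). Each returns a list of dicts, best first, with "p" (0 to 1); they miss things now and then, are a little off and sometimes report something else, mostly with a low value. They report only what shows in the picture. A call takes as long as a camera call.
- spot_in(picture, query): "at" ([x, y, z] in m, in the coordinates of the camera as it stood for that picture, good to about 4 mm: the middle of the surface that is visible of it).
The state is a dict: "clock": time; "joint_positions": joint angles; "qvel": joint speeds; "effort": joint torques, N m; "position": TCP position; "tool_rot": TCP orientation; "force": force on the tool from outside, world axes, zero at the start; "torque": the same for the moment, N m; "gripper_width": finger opening in m; "gripper_force": force on a finger pad.
Only numpy, scipy, OpenCV 4.12 (cv2) and the standard library are available. Lean on these libraries where they do the work, as an engineer would, in place of code of your own. Each camera call takes 0.05 s, during which the arm holds its last target. There are 200 camera calls.

## Task

Open the sample reader without gripping or lifting anything: with a fingertip gently press down the wide flat tab at the front of the reader so that its lid springs up on its own, then push the lid with the finger all the way back until it stays fully open, and draw the hand clear. Leave the round key beside the lid unpressed, do not shove the reader about, and leave everything round it standing where it is.

Things in the scene. Friction and masses are not known exactly. Their poses are not given: they have to be found in the camera images.
- reader: the sample reader, a white bench instrument 185 x 150 x 70, loose on rubber feet, about 1.5 kg. Origin at its underside; -x is its front, y left, z up; spans x -0.110 to 0.075, y +-0.075. Front 65 mm: a low step, 32 high, with the release tab above it. Behind it at right (y -0.070 to 0.026) the grey lid, top 70 high; at left (y 0.025 to 0.075) a fixed console, 69 high, with display and round key
- tab_press (a point): the point to press: middle of the top of the release tab's flat ribbed black pad, 54 mm above the worktop at rest; pad 40 wide (reader's y), 46 deep (x). From 21 mm behind the point a catch post, part of the tab, rises 18 mm above the pad and hooks over the lid's tongue. Pressed, the tab rocks about an axis 34 mm behind and 14 mm below the point: the point sinks 10 mm, the post top leans 9 forward
- release_tab (a joint): angle of the release tab in rad: 0 at rest, 0.30 at its stop. A spring brings it back: about 1 N at tab_press to start, 4 N at the stop. The catch lets go at about 0.15 (5 mm down at tab_press) and the lid then lifts within about half a second, also while the tab is still held down
- lid_edge (a point): tip of the tongue in the middle of the lid's front edge, farthest from the hinge; moves with the lid. The tongue is 20 wide, 4 thick and stands out 8 mm from the lid, a stiff plate 104 x 96 x 8. Shut, the point is 64 mm above the worktop; sprung up, about 125 mm
- lid_hinge (a point): the middle of the lid's hinge line, at the back of the lid, 64 mm above the worktop, 114 mm from lid_edge; fixed to the reader. The line runs along the reader's y
- reader_lid (a joint): angle of the lid in rad: 0 shut, 1.9 at its stop, leaning back beyond upright. The sprung plunger lifts it to about 0.6 and no farther; beyond that it swings freely (60 g): it falls back onto the plunger if left before upright (1.57), and past about 1.65 falls to the stop and stays there
- key_top (a point): top of the round key, diameter 20, 74 mm above the worktop, on the console to the left of the lid (reader's frame x -0.018, y 0.052); not to be pressed
- round_key (a joint): how far the round key is pressed in m: 0 up, 0.003 fully down, light spring (under 3 N)
- vial_a: a small glass vial with a screw cap, 25 x 25 x 56, standing just to the right of the reader's front part (in the reader's frame about x -0.06, y -0.115); loose, a bystander; origin at the centre of its underside
- vial_b: a small glass vial with a screw cap, 25 x 25 x 56, standing just to the left of the reader's front part (in the reader's frame about x -0.06, y +0.115); loose, a bystander; origin at the centre of its underside
- beaker: a clear beaker, diameter 61, 81 high; loose, a bystander; origin at the centre of its underside
- tape: a roll of tape lying flat, diameter 69, 19 high; loose, a bystander; origin at the centre of its underside
- timer: a white countdown timer, 32 x 66 x 60 high; loose, a bystander; origin at the centre of its underside
- tin: a round tin, diameter 71, 34 high; loose, a bystander; origin at the centre of its underside

How it is judged:
By the outcome, as a careful person would: the job done as asked, in the order asked, and still so for the second after the job is handed in, with the robot touching nothing.
It also fails if it takes over 38 s, if anything falls off the work surface, if the arm or the gripper's body presses on something with over 40 N, if the wrist force passes 120 N, or if a joint passes its speed limit or range.

## Working session

There is one attempt and no reset: what is moved stays moved. The work goes in short steps, each a Python script; the robot and the scene stay as the last script left them, time stands still between calls to the robot, and variables do not carry over. Pictures are saved under pics/ and viewed, at most 10 in all, crops included, and the job is handed in when it is done.

```bash
ls; mkdir -p pics; cat > h.py <<'E'
import numpy as np, cv2
from scipy.spatial.transform import Rotation as R
from station import arm, imaging, spot_in
def att(c):
    a=np.array(c["attitude"],float)
    if a.shape==(3,3): return a
    return R.from_rotvec(a).as_matrix() if a.size==3 else R.from_quat(a).as_matrix()
def w(c,p): return att(c)@np.array(p)+np.array(c["eye"])
def px(c,P):
    q=att(c).T@(np.array(P)-np.array(c["eye"])); s=q[:2]/q[2]; s=s*(1+c["k1"]*(s@s))
    return np.array([c["fx"]*s[0]+c["cx"],c["fy"]*s[1]+c["cy"]])
def ray(c,uv):
    d=(np.array(uv)-[c["cx"],c["cy"]])/[c["fx"],c["fy"]]; s=d.copy()
    for _ in range(20): s=d/(1+c["k1"]*(s@s))
    return np.array(c["eye"]),att(c)@np.array([*s,1])
def atz(c,uv,z):
    e,d=ray(c,uv); return e+d*(z-e[2])/d[2]
def save(c,n): cv2.imwrite(f"pics/{n}.png",c["color"][:,:,::-1])
E
python3 - <<'E'
from h import *
np.set_printoptions(precision=4,suppress=True)
for n in ("top","side"):
    c=imaging.camera(n); save(c,n+"0"); print(n,c["eye"],c["attitude"],c["fx"],c["k1"])
    for q in ("reader","tab_press","lid_edge","lid_hinge","key_top","release_tab","vial_a","beaker","tape","timer","tin"):
        for d in spot_in(c,q)[:2]: 
            P=w(c,d["at"]); print(q,round(d["p"],2),P,px(c,P).round())
print(arm.sense())
E
```

```text
pics
top [0.4063 0.1431 1.3239] [-2.1732  2.1964 -0.0509] 532.0761939596564 -0.09263183728789177
reader 0.64 [0.4841 0.1867 0.069 ] [308. 239.]
tab_press 0.7 [0.428  0.1685 0.0556] [316. 263.]
tab_press 0.65 [ 0.4861 -0.1401  0.0558] [445. 237.]
lid_edge 0.81 [0.5133 0.1539 0.0685] [322. 227.]
lid_hinge 0.77 [0.4849 0.1816 0.0649] [310. 239.]
release_tab 0.67 [0.4267 0.1612 0.0544] [319. 263.]
release_tab 0.58 [0.4567 0.2945 0.0587] [263. 251.]
vial_a 0.63 [0.4309 0.081  0.0637] [353. 261.]
beaker 0.61 [ 0.4137 -0.0517  0.029 ] [407. 268.]
tape 0.83 [ 0.4023 -0.1887  0.018 ] [462. 272.]
timer 0.66 [ 0.4868 -0.1422  0.0561] [445. 237.]
tin 0.87 [0.3707 0.4687 0.0306] [194. 288.]
side [-0.0231 -0.63    0.7806] [-2.1402  0.6117 -0.3232] 567.4038514056584 0.012099847847919506
reader 0.83 [0.4753 0.1481 0.0539] [315. 248.]
reader 0.61 [ 0.4126 -0.0618  0.0518] [348. 323.]
tab_press 0.61 [0.429  0.16   0.0573] [293. 251.]
tab_press 0.23 [0.3626 0.4527 0.0311] [206. 203.]
lid_edge 0.9 [0.5045 0.151  0.0748] [326. 235.]
lid_hinge 0.88 [0.4764 0.1518 0.0519] [314. 247.]
key_top 0.55 [0.4906 0
[... 249 characters left out ...]
529  0.0442] [411. 343.]
tape 0.72 [ 0.3983 -0.1994  0.0208] [388. 392.]
timer 0.67 [ 0.4821 -0.1555  0.0427] [412. 345.]
timer 0.53 [0.423  0.1636 0.0532] [289. 252.]
tin 0.6 [0.3646 0.4534 0.0335] [207. 202.]
{'clock': 1.2, 'joint_positions': array([ 1.202 ,  0.3135, -0.0471,  1.2102,  0.    ,  1.5708]), 'qvel': array([ 0.0006,  0.0017, -0.0002,  0.0009, -0.0013,  0.0001]), 'effort': array([ -0.0012, -53.9471,  34.0047,   0.0018,   0.0001,  -0.    ]), 'position': array([0.2163, 0.5596, 0.2313]), 'tool_rot': array([-0.576 , -3.0883,  0.0001]), 'force': array([-0.605 , -0.2022,  0.2482]), 'torque': array([-0.0456, -0.0306, -0.0815]), 'gripper_force': 0.0, 'gripper_width': 0.0852935472827257}
```

```bash
python3 - <<'E'
import cv2
a=cv2.imread("pics/top0.png")[190:310,240:400]
cv2.imwrite("pics/c.png",cv2.resize(a,None,fx=5,fy=5,interpolation=cv2.INTER_CUBIC))
b=cv2.imread("pics/side0.png")[170:300,220:390]
cv2.imwrite("pics/d.png",cv2.resize(b,None,fx=4,fy=4,interpolation=cv2.INTER_CUBIC))
E
```

```text
(no output)
```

View pics/c.png

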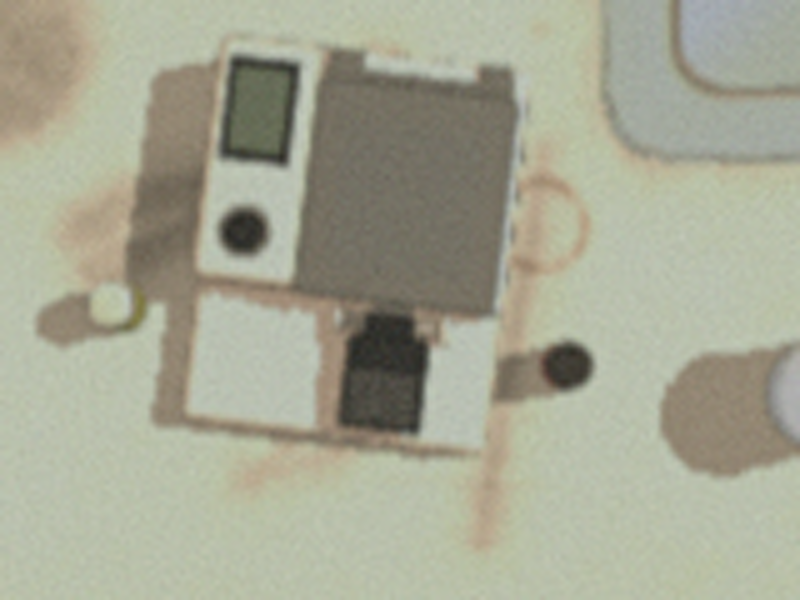

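View pics/d.png

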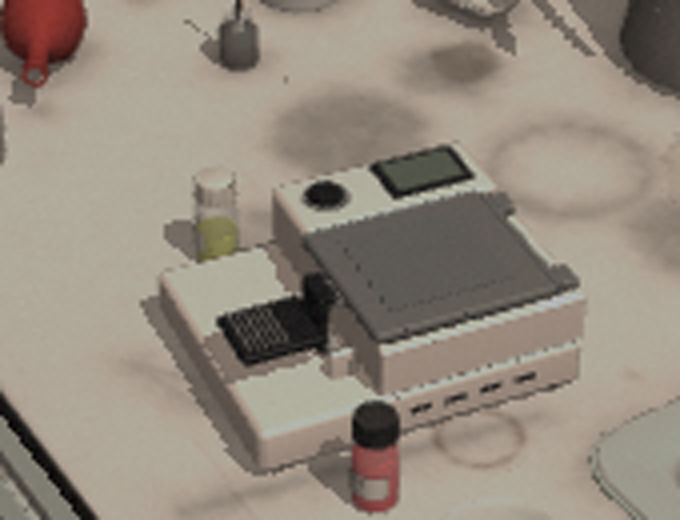

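View pics/top0.png

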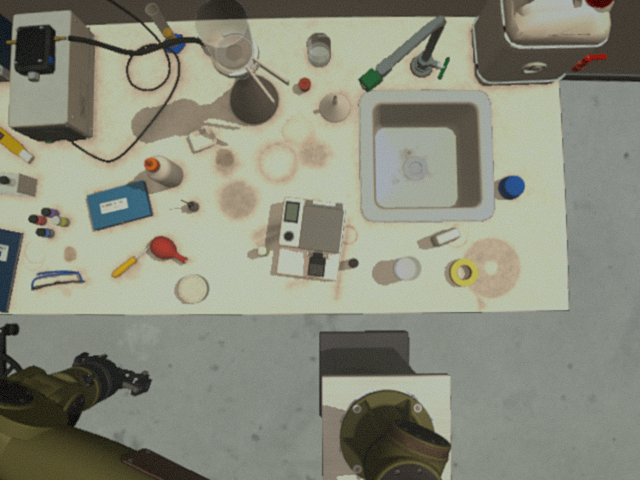

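```bash
python3 - <<'E'
from h import *
np.set_printoptions(precision=4,suppress=True)
c=imaging.camera("top")
f=lambda u,v,z: atz(c,(240+(u-2)/5,190+(v-2)/5),z)[:2]
FL,FR=f(187,418,.032),f(486,452,.032); BL=f(228,38,.069); CF=f(197,278,.069)
KEY=f(244,231,.074); LF=f(297,288,.07); LR=f(498,314,.07)
PL,PR=f(340,427,.054),f(420,434,.054)
hinge=f(420,90,.07)
for n in "FL FR BL CF KEY LF LR PL PR".split(): print(n,eval(n))
# fit pose
obj=np.array([[-.11,.075],[-.11,-.075],[.075,.075],[-.035,.075],[-.018,.052],[-.035,.026],[-.035,-.070]])
W=np.array([FL,FR,BL,CF,KEY,LF,LR])
a,b=obj-obj.mean(0),W-W.mean(0)
yaw=np.arctan2((a[:,0]*b[:,1]-a[:,1]*b[:,0]).sum(),(a*b).sum())
Rm=np.array([[np.cos(yaw),-np.sin(yaw)],[np.sin(yaw),np.cos(yaw)]])
t=W.mean(0)-Rm@obj.mean(0); print("yaw",yaw,"t",t); print((W-(obj@Rm.T+t)))
print("pad corners, tab nets in reader frame",(np.array([PL,PR,[.428,.1665],[.4285,.162]])-t)@Rm)
E
```

```text
FL [0.4041 0.2638]
FR [0.3862 0.1188]
BL [0.5844 0.2398]
CF [0.4702 0.2552]
KEY [0.4919 0.2324]
LF [0.4649 0.2078]
LR [0.4516 0.1131]
PL [0.3991 0.1887]
PR [0.3954 0.1506]
yaw -0.13536433372758863 t [0.4997 0.1769]
[[ 0.0033 -0.0023]
 [ 0.0057  0.0014]
 [ 0.0003 -0.0013]
 [-0.0049 -0.0007]
 [ 0.0031  0.0016]
 [-0.0035  0.0004]
 [-0.0039  0.0009]]
pad corners, tab nets in reader frame [[-0.1012 -0.0019]
 [-0.0997 -0.0401]
 [-0.0696 -0.02  ]
 [-0.0685 -0.0244]]
```

```bash
cat >> h.py <<'E'
yaw=-0.135; T=np.array([.4997,.1769])
X=np.array([np.cos(yaw),np.sin(yaw),0]); Y=np.array([-np.sin(yaw),np.cos(yaw),0]); Z=np.array([0,0,1.])
def P(x,y,z): return np.array([*T,0])+x*X+y*Y+z*Z
def rot(t):
    d=np.sin(t)*X-np.cos(t)*Z
    return R.from_matrix(np.c_[np.cross(Y,d),Y,d]).as_rotvec()
H=(.066,.064); YL=-.022
def lidpose(th,t,r=.10):
    return P(H[0]-r*np.cos(th)-.011*np.cos(t),YL,H[1]+r*np.sin(th)-.011*np.sin(t))
E
python3 - <<'E'
from h import *
np.set_printoptions(precision=3,suppress=True)
t=np.radians(15)
for z in (.12,.05): print(arm.solve_ik(P(-.078,-.021,z),rot(t)))
for deg in (30,45,60):
    t=np.radians(deg); print(deg,arm.solve_ik(P(-.10,YL,.10),rot(t)))
    for th in (.4,1,1.85): print(arm.solve_ik(lidpose(th,t),rot(t)))
print(arm.sense()["clock"])
E
```

```text
[ 0.489 -0.057 -0.78   0.634 -0.152  0.608]
[ 0.489  0.046 -0.875  0.436 -0.152  0.608]
30 None
[ 0.549 -0.074 -0.975  0.25  -0.322  0.615]
[ 0.486 -0.088 -0.861  0.359 -0.295  0.555]
[ 0.38   0.027 -0.723  0.355 -0.249  0.455]
45 None
None
None
[ 0.464 -0.019 -0.974 -0.075 -0.41   0.45 ]
60 None
None
None
None
1.25
```

```bash
python3 - <<'E'
from h import *
np.set_printoptions(precision=3,suppress=True)
t=np.radians(15)
arm.move_gripper(0.0,20)
arm.movep(P(-.078,-.021,.10),rot(t))
s=arm.sense(); print(s["clock"],s["position"],s["force"],s["gripper_width"])
c=imaging.camera("side"); save(c,"s1")
b=c["color"][150:300,200:400,::-1]; cv2.imwrite("pics/s1c.png",cv2.resize(b,None,fx=4,fy=4,interpolation=cv2.INTER_CUBIC))
print(px(c,P(-.0886,-.021,.054)),[arm.solve_ik(P(-.088,YL,z),rot(np.radians(a))) is not None for z,a in ((.045,15),(.1,15),(.1,20),(.1,25))])
E
```

```text
3.7 [0.42  0.167 0.101] [ 0.479 -0.239  0.36 ] 0.0001626004452755193
[282.352 253.052] [True, True, True, True]
```

View pics/s1c.png

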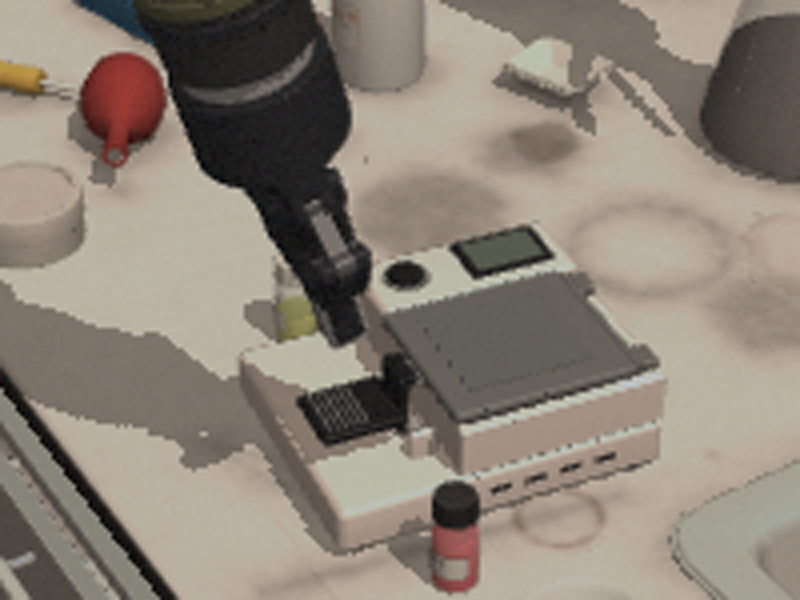

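The projected contact point falls at crop (329,412), on the ribs of the pad, which spans about (300–410, 380–440). The fingertip is above it at (350,340), clear of the key and vials.

```bash
python3 - <<'E'
from h import *
np.set_printoptions(precision=3,suppress=True)
arm.line_to(P(-.078,-.021,.063),v=.08)
arm.hold(.2); f0=arm.sense()["force"]
for z in (.054,.051,.049,.047):
    hit=arm.line_to(P(-.078,-.021,z),v=.03,force_limit=7)
    s=arm.sense(); print(z,hit,s["position"],s["force"]-f0,s["clock"])
    if hit: break
arm.hold(.5)
c=imaging.camera("side"); save(c,"s2")
b=c["color"][150:300,200:400,::-1]; cv2.imwrite("pics/s2c.png",cv2.resize(b,None,fx=4,fy=4,interpolation=cv2.INTER_CUBIC))
for d in spot_in(c,"lid_edge")[:2]: print(d["p"],w(c,d["at"]))
E
```

```text
0.054 False [0.419 0.167 0.054] [-0.154  0.965  1.066] 5.0083
0.051 False [0.42  0.167 0.051] [-1.469  1.035  2.156] 5.2583
0.049 False [0.419 0.167 0.049] [-1.931  0.957  3.099] 5.5083
0.047 False [0.419 0.167 0.047] [-3.776  0.876  3.511] 5.7583
0.81 [0.512 0.146 0.114]
0.6 [0.432 0.159 0.051]
```

View pics/s2c.png

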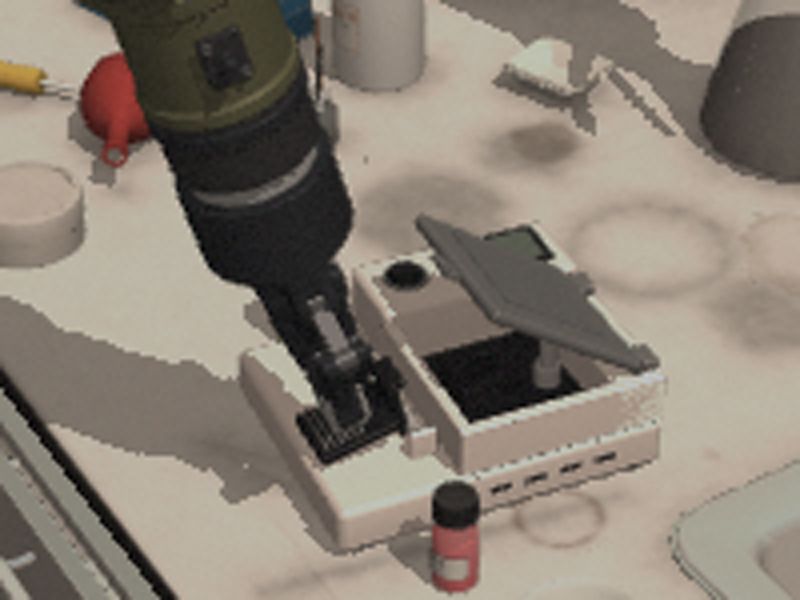

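The lid has sprung up: its front edge runs from (420,220) to (500,320). The reader hasn't moved, and the vials are still standing. Next is pushing the lid back.

```bash
python3 - <<'E'
from h import *
np.set_printoptions(precision=3,suppress=True)
arm.line_to(P(-.088,YL,.06),v=.06)
arm.line_to(P(-.088,YL,.10),rot(np.radians(20)),v=.1)
arm.hold(.2); f0=arm.sense()["force"]
t=np.radians(30)
def go(th,v=.07):
    hit=arm.line_to(lidpose(th,t),rot(t),v=v,force_limit=8)
    s=arm.sense(); print(round(th,2),hit,s["position"],s["force"]-f0,round(s["clock"],2)); return hit
for th in (.4,.6,.8,1.0,1.2):
    if go(th): break
c=imaging.camera("side"); save(c,"s3")
b=c["color"][120:300,200:400,::-1]; cv2.imwrite("pics/s3c.png",cv2.resize(b,None,fx=3,fy=3,interpolation=cv2.INTER_CUBIC))
E
```

```text
0.4 False [0.461 0.16  0.097] [ 0.834  1.303 -0.049] 8.43
0.6 False [0.471 0.159 0.116] [ 0.696  0.78  -0.309] 8.87
0.8 False [0.484 0.157 0.131] [-0.096  0.423 -0.153] 9.3
1.0 False [0.5   0.155 0.143] [ 0.082  0.283 -0.889] 9.73
1.2 False [0.517 0.152 0.152] [-0.567  1.501 -0.14 ] 10.17
```

View pics/s3c.png

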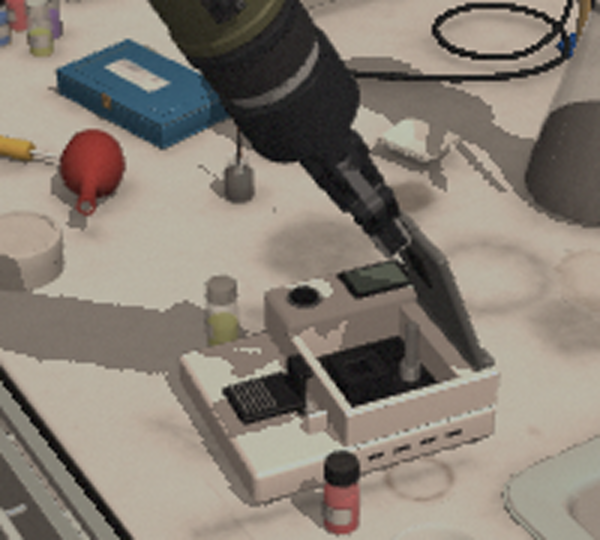

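The fingertip at (405,245) is on the underside of the lid, which is now well up. I'll carry on along the arc.

```bash
python3 - <<'E'
from h import *
np.set_printoptions(precision=3,suppress=True)
t=np.radians(30); f0=arm.sense()["force"]
for th in (1.35,1.5,1.65,1.78,1.86):
    hit=arm.line_to(lidpose(th,t),rot(t),v=.05,force_limit=5)
    s=arm.sense(); print(th,hit,s["position"],s["force"]-f0,round(s["clock"],2))
    if hit: break
arm.hold(.3)
p=arm.sense()["position"]
arm.line_to(p-.06*X+.02*Z,v=.08)
arm.line_to(p-.10*X+.08*Z,v=.15)
arm.hold(.5)
for n in("side","top"):
    c=imaging.camera(n); save(c,n+"4")
    b=c["color"][120:300,200:400,::-1] if n=="side" else c["color"][190:310,240:400,::-1]
    cv2.imwrite(f"pics/{n}4c.png",cv2.resize(b,None,fx=3.5,fy=3.3,interpolation=cv2.INTER_CUBIC))
    for q in ("lid_edge","vial_a","tab_press"):
        for d in spot_in(c,q)[:2]: print(n,q,round(d["p"],2),w(c,d["at"]))
print(arm.sense()["clock"],arm.sense()["position"])
E
```

```text
1.35 False [0.531 0.15  0.156] [ 0.796 -0.245  0.855] 10.67
1.5 False [0.546 0.148 0.158] [ 1.118 -0.827  0.043] 11.12
1.65 False [0.561 0.146 0.158] [0.224 0.491 0.438] 11.57
1.78 False [0.573 0.145 0.156] [-0.324 -0.709  0.733] 11.97
1.86 False [0.581 0.144 0.154] [ 1.063 -1.122  0.384] 12.28
side lid_edge 0.72 [0.577 0.14  0.121]
side lid_edge 0.43 [ 0.415 -0.063  0.055]
side vial_a 0.8 [0.453 0.29  0.035]
side vial_a 0.71 [0.422 0.071 0.037]
side tab_press 0.84 [0.428 0.159 0.055]
side tab_press 0.75 [ 0.4  -0.2   0.02]
top lid_edge 0.76 [0.585 0.149 0.123]
top vial_a 0.63 [0.43  0.083 0.061]
top vial_a 0.51 [0.456 0.294 0.056]
15.0583 [0.482 0.157 0.234]
```

View pics/side4c.png

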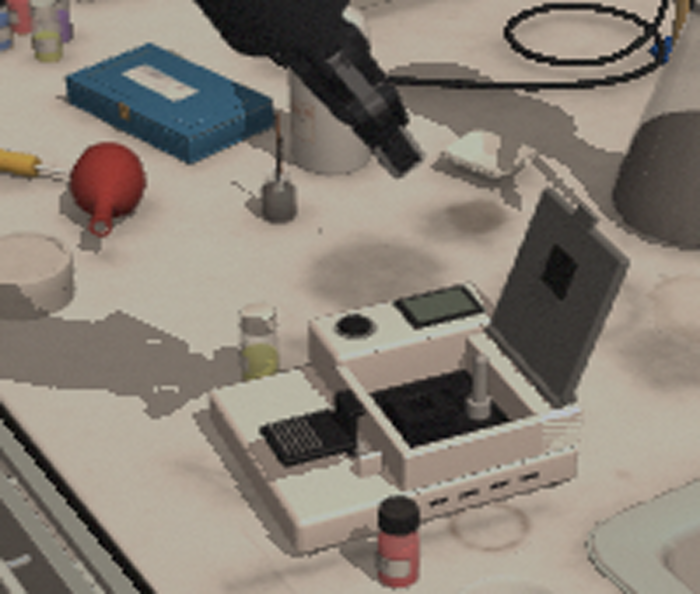

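View pics/top4c.png

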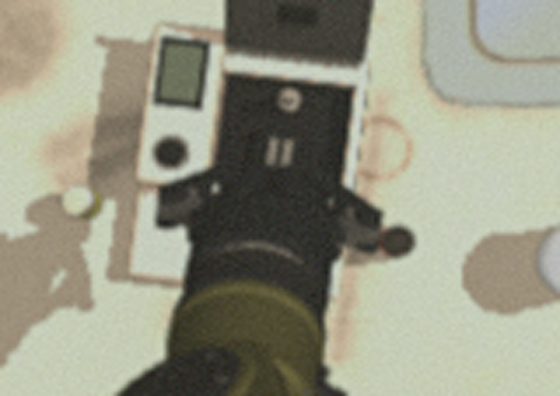

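The lid leans back past upright, at roughly 1.87 rad. The tab has sprung back, the key is up, the vials and reader are where they were, and the hand is clear.

```bash
python3 -c "
from station import arm
print(arm.close_job())"
```

```text
the job is handed in; nothing more can be done
None
```

The job is handed in at about 15 s on the robot's clock: the tab was pressed, the lid sprang up and was pushed back to fully open, and the hand was drawn clear; in the last pictures the key looks unpressed and the reader and vials haven't moved.

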